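# Click the sample capsule home in a push-push well

## Task

Take the steel sample capsule out of its wooden stand, put it foot down into the well of the blue tester, push it down through the click to the end of its travel, and leave it locked down and let go. The catch under it locks on one full push and lets go on the next, and nobody knows which way it was left: even if the capsule sits low at once it must be pushed through, so feel after each push whether it has stayed down and push again if it has not. Lower and push gently, never harder than about 25 N, and leave the other things on the bench where they are.

Things in the scene. Friction and masses are not known exactly. Their poses are not given: they have to be found in the camera images.
- capsule_center (a point): Loose upright steel capsule, 62 mm tall, about 0.14 kg: round foot 28 mm across, 46 mm long (last 4 mm tapered), below a wider flat-topped round head 36 mm across, 16 mm high, to grip it by. Point on its axis half-way up: foot's end 31 mm below, head's underside 15, head's middle 23 and flat top 31 mm above. z from foot to head. It starts in the stand.
- well_mouth (a point): Mouth centre of the upright round well in the tester's flat top, 85 mm above the bench; z up. 30 mm across, 3 mm chamfer. Inside is a sprung tray on a push-push catch. With the capsule on it, capsule_center is 9 mm above this point if released, 0.5 mm below if locked, 7.5 mm below at the end of travel. Upward spring force 5 N released, 8 N at the end.
- tester: Fixed blue box, 180 (x) by 130 (y) by 85 mm high; origin under its centre, well 35 mm off towards -x, 4 mm high black panel on the +x half. A push works the catch only if it goes to the end of travel, onto a rubber stop (7 N more per mm); 11 N does it: a released catch then locks, a locked one springs up. The capsule's head stays above the top (underside by 24, 14.5, 7.5 mm), so shut fingers can push it.
- stand: Fixed wooden block, 70 by 70 by 30 mm high, with a round upright hole 31 mm in diameter and 20 mm deep in the middle of its top, in which the capsule starts. Origin under its centre on the bench.
- weight: Bystander: loose brass weight with a knob, 38 mm in diameter, 55 mm tall. Origin under its centre.
- jar: Bystander: loose sample jar, 46 mm in diameter, 75 mm tall. Origin under its centre.
- dish: Bystander: loose white porcelain dish, 84 mm in diameter, 26 mm high. Origin under its centre.
There are look-alikes about, which are no part of the job. Leave any purple look-alike of the part that bears capsule_center alone.

How it is judged (in metres and radians):
On the way, in this order (a step that is already met when the one before it is completed fails the run):
1. the capsule stands foot down in the well (horizontal distance between capsule_center and well_mouth below 0.004 m and angle between capsule_center's own z axis and vertical below 0.12 rad and z of capsule_center in the frame of well_mouth below 0.0115 m), for 0.1 s.
2. the capsule is pushed down through the click (horizontal distance between capsule_center and well_mouth below 0.004 m and z of capsule_center in the frame of well_mouth below -0.005 m), for 0.02 s.
At the end, for the whole second after the job is handed in: The capsule stands upright (within 0.12 rad) foot down in the well, within 4 mm of its axis, locked down: its middle between 4 mm below and 2.5 mm above the well's mouth, at rest and let go (horizontal distance between capsule_center and well_mouth below 0.004 m and angle between capsule_center's own z axis and vertical below 0.12 rad and z of capsule_center in the frame of well_mouth between -0.004 and 0.0025 m and linear speed of capsule below 0.02 m/s); the robot touches nothing.
It fails at once if the capsule is driven into the tester with more than 25 N (contact force between capsule and tester above 25 N).
It fails at once if the weight is moved by more than 25 mm (distance of weight from where it was at the start of the episode above 0.025 m).
It fails at once if the jar is moved by more than 25 mm (distance of jar from where it was at the start of the episode above 0.025 m).
It fails at once if the dish is moved by more than 25 mm (distance of dish from where it was at the start of the episode above 0.025 m).
It also fails if it takes over 69 s, if anything falls off the work surface, if the arm or the gripper's body presses on something with over 40 N, if the wrist force passes 120 N, or if a joint passes its speed limit or range.

## Robot

A 6-joint arm with a two-finger parallel gripper is mounted at the origin on the work surface. World frame = base frame: x ahead of the robot, y to its left, z up, the work surface at z = 0. Lengths are in m, angles in degrees, forces in N, time in s.
With the tool pointing down it reaches from about 0.3 to 0.85 m from the base axis. Payload 5.4 kg.
Tool frame: the origin (TCP) lies on the front face of the gripper's body, between the roots of the fingers; the fingertips stand 73 mm ahead of it and the grasp point (between the pads) lies 54 mm ahead of it; y points along the fingers, z is the direction in which the jaws open and shut, and the axes are right-handed (so a half turn about y gives the same grasp; the last joint's range is limited). The gripper opens to 85 mm and grips with 20 to 120 N. Pads are 22 mm wide; open, the fingers measure 114 mm over their backs; the gripper's body (76 mm by 85 mm) begins 54 mm behind the grasp point. The pads swing forward as they close: fully open they stand 13 mm farther back than shut.
Start: joints at [58.952, 9.076, 91.501, -0, 79.423, -12.038], TCP at [0.187, 0.544, 0.304] pointing down, gripper open.
Joint ranges: [-166.64, 166.64], [-54.1, 131.32], [10.49, 154.53], [-73.88, 253.88], [9.74, 151.15], [-171.62, 171.62]. Speed limits (degrees/s): [147.25, 147.25, 180, 180, 180, 180].

## Interface

Orientations are given as [roll, pitch, yaw] about the fixed x, y, z axes, in that order (R = Rz(yaw) Ry(pitch) Rx(roll)).
In Python, from cell import monitor, grab_frame, get_calibration, workorder gives the robot as it stands.
- The arm moves only by the shell command python3 -m creep 'ROWS' [FORCE]. ROWS is JSON, a list of rows, each an object of numbers: "dx", "dy", "dz": the shift along the tool's x, y, z each as a share of 0.04 m, from -1 to 1; "wx", "wy", "wz": the turn, a rotation vector about the tool's x, y, z each as a share of 1.5 rad, from -1 to 1; "gripper": the closure, from -1 (fully open) to 1 (shut), so that 0 is half open. In form: [{"dx": .., "dy": .., "dz": .., "wx": .., "wy": .., "wz": .., "gripper": ..}, ...]. A call has 1 to 20 rows; each row shifts and turns the commanded pose from where the row before left it, along the tool's axes as they then stand; what a row does not reach is not made up. A row lasts 1/8 s, in which the tool goes at most 62.5 mm and 10.7 degrees, less where a joint would pass 70% of its speed; a pose out of reach is approached as far as the arm can. A call with a number of a shift or a turn outside -1 to 1 is refused whole. A call with a gripper value outside its range is refused whole. The fingers move at their own pace and stop on an object; FORCE is the grip in N (left out, the last holds). Time passes only in rows, so rows that do not move let the fingers close. It gives the time, the measured TCP pose, the force and the opening at its end, in the units of the state.
- monitor.sense(): the state, without advancing time (a new reading comes with each control period).
- grab_frame(name): name is "side" or "top" or "wrist"; returns (picture, depth): 480x640x3 uint8, blue, green, red; 480x640 float32, m along the optical axis (not along the pixel's ray), 0 where there is no reading.
- get_calibration(name): a dict with "intrinsics" (3x3 intrinsics, pixels), "eye" and "rotation" of the camera in the world; the wrist camera has in their place "mount" (4x4, takes a point from camera to tool coordinates, whose origin is the TCP and whose axes are the tool frame's). Camera axes: x right, y down, z forward; pixel columns grow to the right and rows downward; lengths in m; the calibration is good to about 2 mm. A picture is of the moment at which its call begins: read the wrist's pose just before it. get_calibration takes no time and is no camera call.
- workorder.finish_job(): hands the job in, once; it reports no verdict.
The state is a dict: "clock": time; "qpos": joint angles; "joint_velocities": joint speeds; "effort": joint torques, N m; "eef_pos": TCP position; "ee_rot": TCP orientation; "wrist_force": force on the tool from outside, world axes, zero at the start; "ft_torque": the same for the moment, N m; "width": finger opening in m.
Only numpy, scipy, OpenCV 4.12 (cv2) and the standard library are available. Lean on these libraries where they do the work, as an engineer would, in place of code of your own. Each camera call takes 0.05 s, during which the arm holds its last target. There are 200 camera calls.

## Working session

There is one attempt and no reset: what is moved stays moved. The work goes in short steps, Python scripts to look and compute and a shell command to move; the robot and the scene stay as the last step left them, time stands still between calls to the robot, and variables do not carry over. Pictures are saved under pics/ and viewed, about 8 in all and at most 12, crops included, and the job is handed in when it is done.

```bash
mkdir -p pics; ls
python3 - <<'E'
from cell import monitor, grab_frame, get_calibration
import numpy as np, cv2
s=monitor.sense(); print(s)
for n in ("top","side"):
    p,d=grab_frame(n); cv2.imwrite(f"pics/{n}0.png",p); np.save(f"pics/{n}0.npy",d)
    print(n,get_calibration(n))
print(get_calibration("wrist"))
E
```

```text
pics
{'clock': 0.0, 'qpos': array([ 5.89532007e+01,  9.11204658e+00,  9.15720115e+01,  2.72122056e-03,
        7.94243588e+01, -1.20377148e+01]), 'joint_velocities': array([-0.10283935,  0.02506373,  0.09051365, -0.01728105, -0.02220118,
        0.01500822]), 'effort': array([ 1.59568531e-04, -3.96005559e+01, -3.31426692e+01, -2.76463079e-04,
        8.52918980e-03, -6.14445348e-07]), 'eef_pos': array([0.18704992, 0.54323159, 0.30292411]), 'ee_rot': array([-9.01054752e+01,  2.52261801e-02, -1.90096097e+01]), 'wrist_force': array([0.33358115, 0.60856931, 0.0675105 ]), 'ft_torque': array([-0.01455724,  0.02069103,  0.04144977]), 'width': 0.08527881194777616}
top {'intrinsics': array([[528.48440651,   0.        , 317.61051713],
       [  0.        , 528.48440651, 248.71704591],
       [  0.        ,   0.        ,   1.        ]]), 'eye': array([0.48477061, 0.01592718, 0.9801532 ]), 'rotation': array([-173.54887475,   -0.92974193,  -90.95128331])}
side {'intrinsics': array([[597.19796841,   0.        , 320.69676087],
       [  0.        , 597.19796841, 232.87020029],
       [  0.        ,   0.        ,   1.        ]]), 'eye': array([0.31541514, 0.79292818, 0.75220663]), 'rotation': array([-128.81111378,   -0.28647872, -159.48236897])}
{'intrinsics': array([[334.37051787,   0.        , 317.01106313],
       [  0.        , 334.37051787, 238.98877764],
       [  0.        ,   0.        ,   1.        ]]), 'mount': array([[ 4.33635892e-04,  9.61096789e-01,  2.76211467e-01,
        -6.85327374e-02],
       [ 3.81473784e-04, -2.76211632e-01,  9.61096763e-01,
        -7.14430983e-02],
       [ 9.99999833e-01, -3.11398618e-04, -4.86408506e-04,
         1.61086993e-04],
       [ 0.00000000e+00,  0.00000000e+00,  0.00000000e+00,
         1.00000000e+00]])}
```

View pics/top0.png

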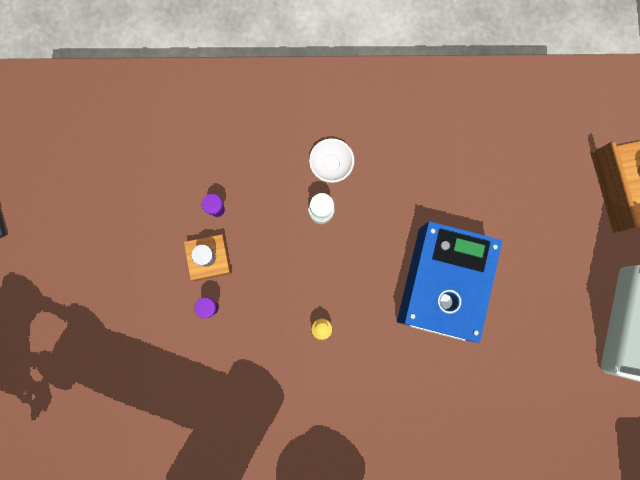

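View pics/side0.png

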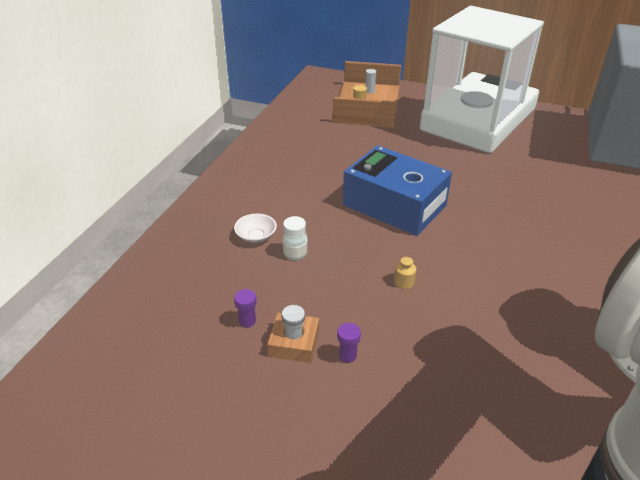

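The pieces that could be mistaken for the capsule are the two purple look-alikes at top (213,205) and (205,308), the jar at (321,207), and the grey cylinder on the far rack at side (370,80). The steel capsule is the grey head in the wooden stand at top (202,255) / side (293,325). The tester's well is at top (450,301).

```bash
cat > h.py <<'E'
from cell import monitor, grab_frame, get_calibration
import numpy as np, cv2
from scipy.spatial.transform import Rotation as Ro
rot=lambda r: Ro.from_euler('xyz',r,degrees=True).as_matrix()
def cam(n,s=None):
    c=get_calibration(n); K=c['intrinsics']
    if n!='wrist': return K,rot(c['rotation']),c['eye']
    M=c['mount']; R=rot(s['ee_rot']); return K,R@M[:3,:3],s['eef_pos']+R@M[:3,3]
def ray(n,u,v,z,s=None):
    K,R,e=cam(n,s); d=R@np.linalg.solve(K,[u,v,1]); return e+d*(z-e[2])/d[2]
def proj(n,P,s=None):
    K,R,e=cam(n,s); p=K@(R.T@(np.asarray(P)-e)); return p[:2]/p[2]
def fit(n,pic,depth,s,zlo,zhi,box):
    """centre of points within heights zlo..zhi in box(u0,v0,u1,v1), min circle in world"""
    K,R,e=cam(n,s); u0,v0,u1,v1=box; v,u=np.mgrid[v0:v1,u0:u1]; d=depth[v0:v1,u0:u1]
    m=d>0; P=(R@(np.linalg.solve(K,np.stack([u[m],v[m],np.ones(m.sum())]))*d[m])).T+e
    k=(P[:,2]>zlo)&(P[:,2]<zhi); Q=P[k]; return Q
def delta(s,target,yaw=None):
    """tool-axes shift in units of 0.04 m for TCP target"""
    R=rot(s['ee_rot']); return R.T@(np.asarray(target)-s['eef_pos'])/0.04
E
python3 - <<'E'
from h import *
p=cv2.imread('pics/top0.png'); d=np.load('pics/top0.npy')
for nm,(u,v,z) in dict(cap=(202,255,.072),well=(450,301,.085),pA=(213,205,.062),pB=(205,308,.062),jar=(321,207,.075),wt=(321,329,.055),dish=(331,160,.026),stand=(207.5,257.5,.03)).items(): print(nm,ray('top',u,v,z).round(4),d[int(v),int(u)])
Q=fit('top',p,d,None,.06,.085,(180,235,230,280)); print(len(Q),Q.mean(0),(Q.min(0)+Q.max(0))/2,np.ptp(Q,axis=0),np.median(Q[:,2]))
# tester corners/yaw
b=cv2.inRange(cv2.cvtColor(p,cv2.COLOR_BGR2HSV),(105,150,60),(125,255,255))[200:360,380:520]
v,u=np.nonzero(b); print(cv2.minAreaRect(np.float32([ray('top',a+380,c+200,.085)[:2] for a,c in zip(u,v)])))
w=np.hstack([cv2.resize(p[225:285,172:242],(400,343)),cv2.resize(p[271:331,415:485],(400,343))]); cv2.imwrite('pics/crop1.png',w)
E
```

```text
cap [0.5793 0.1987 0.072 ] 0.9119313
well [ 0.4934 -0.2229  0.085 ] 0.9271699
pA [0.6685 0.1821 0.062 ] 0.9298734
pB [0.4886 0.1948 0.062 ] 0.90729
jar [ 0.6598 -0.0076  0.075 ] 0.91899663
wt [ 0.4491 -0.0044  0.055 ] 0.9150643
dish [ 0.7575 -0.0289  0.026 ] 1.0020909
stand [0.579  0.1972 0.03  ] 0.90860724
359 [0.58008041 0.19862896 0.07191977] [0.5811864  0.19885034 0.06884666] [0.03682315 0.03444888 0.01559971] 0.07221439983650835Traceback (most recent call last):
  File "<stdin>", line 7, in <module>
  File "h.py", line 10, in ray
    K,R,e=cam(n,s); d=R@np.linalg.solve(K,[u,v,1]); return e+d*(z-e[2])/d[2]
          ~~~^^^^^
  File "h.py", line 6, in cam
    c=get_calibration(n); K=c['intrinsics']
ValueError: time passes only in moves, steps and waits
```

```bash
sed -i 's/^def cam/import functools\nget_calibration=functools.cache(get_calibration)\ndef cam/' h.py
python3 - <<'E'
from h import *
p=cv2.imread('pics/top0.png')
b=cv2.inRange(cv2.cvtColor(p,cv2.COLOR_BGR2HSV),(105,150,60),(125,255,255))[200:360,380:520]
v,u=np.nonzero(b); print(cv2.minAreaRect(np.float32([ray('top',a+380,c+200,.085)[:2] for a,c in zip(u,v)])))
w=np.hstack([cv2.resize(p[225:285,172:242],(400,343)),cv2.resize(p[271:331,415:485],(400,343))]); cv2.imwrite('pics/crop1.png',w)
s=monitor.sense(); print(delta(s,[.58,.1985,.25]))
E
```

```text
((0.5285546779632568, -0.22453510761260986), (0.14262624084949493, 0.1801382452249527), 74.68407440185547)
[12.09482272  1.32924349 -4.94691567]
```

View pics/crop1.png

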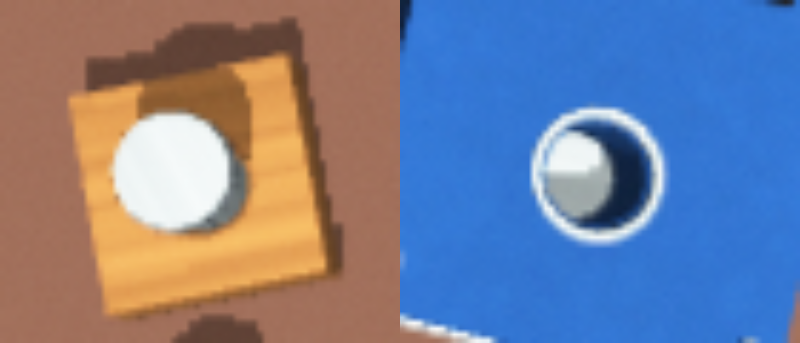

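The crop confirms the choice: the steel head sits in the wooden stand at about (202,255). The well ring is centred at about (449.7,301.8), with the tray visible inside. I'll move above the capsule now.

```bash
python3 -m creep '[{"dx":0.93,"dz":-0.38,"dy":0.1,"gripper":-1},{"dx":0.93,"dz":-0.38,"dy":0.1,"gripper":-1},{"dx":0.93,"dz":-0.38,"dy":0.1,"gripper":-1},{"dx":0.93,"dz":-0.38,"dy":0.1,"gripper":-1},{"dx":0.93,"dz":-0.38,"dy":0.1,"gripper":-1},{"dx":0.93,"dz":-0.38,"dy":0.1,"gripper":-1},{"dx":0.93,"dz":-0.38,"dy":0.1,"gripper":-1},{"dx":0.93,"dz":-0.38,"dy":0.1,"gripper":-1},{"dx":0.93,"dz":-0.38,"dy":0.1,"gripper":-1},{"dx":0.93,"dz":-0.38,"dy":0.1,"gripper":-1},{"dx":0.93,"dz":-0.38,"dy":0.1,"gripper":-1},{"dx":0.93,"dz":-0.38,"dy":0.1,"gripper":-1},{"dx":0.93,"dz":-0.38,"dy":0.13,"gripper":-1},{"gripper":-1},{"gripper":-1},{"gripper":-1}]' 30
python3 - <<'E'
from h import *
s=monitor.sense(); p,d=grab_frame('wrist'); cv2.imwrite('pics/w1.png',p); np.save('pics/w1.npy',d)
print(s['eef_pos'],s['ee_rot'],s['wrist_force'])
c=proj('wrist',[.58,.1985,.072],s); print(c); u,v=c.astype(int)
Q=fit('wrist',p,d,s,.066,.08,(u-60,v-60,u+60,v+60)); print(len(Q),Q.mean(0),(Q.min(0)+Q.max(0))/2,np.ptp(Q,axis=0))
print(cv2.minEnclosingCircle(np.float32(Q[:,:2])))
E
```

```text
[0.18710118 0.54325871 0.30300665] [-9.00958294e+01  1.98901557e-02 -1.90112689e+01] [0.00574879 0.71831831 0.33328858]
[168.19906993 576.27115748]schema error: expected keys dx, dy, dz, wx, wy, wz, gripper
<stdin>:5: RuntimeWarning: Mean of empty slice.
  ret = um.true_divide(
Traceback (most recent call last):
ValueError: zero-size array to reduction operation minimum which has no identity
```

View pics/w1.png

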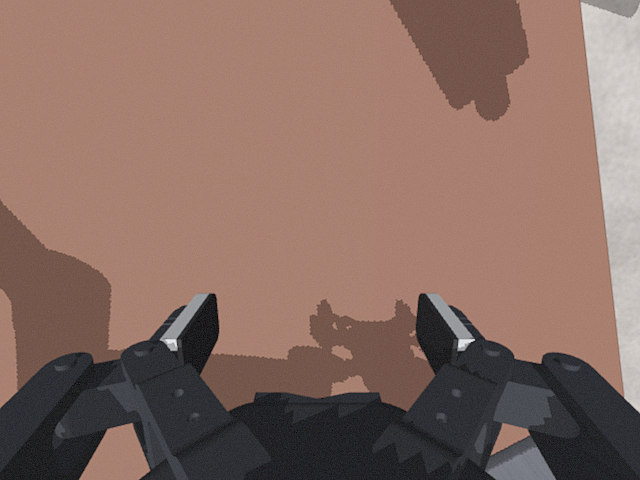

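The move was refused because every row needs all the keys. The picture shows only the gripper over bare bench, with the finger pads at about (210,310) and (425,310). I'll send it again.

```bash
python3 -m creep '[{"dx":0.93,"dy":0.1,"dz":-0.38,"wx":0,"wy":0,"wz":0,"gripper":-1},{"dx":0.93,"dy":0.1,"dz":-0.38,"wx":0,"wy":0,"wz":0,"gripper":-1},{"dx":0.93,"dy":0.1,"dz":-0.38,"wx":0,"wy":0,"wz":0,"gripper":-1},{"dx":0.93,"dy":0.1,"dz":-0.38,"wx":0,"wy":0,"wz":0,"gripper":-1},{"dx":0.93,"dy":0.1,"dz":-0.38,"wx":0,"wy":0,"wz":0,"gripper":-1},{"dx":0.93,"dy":0.1,"dz":-0.38,"wx":0,"wy":0,"wz":0,"gripper":-1},{"dx":0.93,"dy":0.1,"dz":-0.38,"wx":0,"wy":0,"wz":0,"gripper":-1},{"dx":0.93,"dy":0.1,"dz":-0.38,"wx":0,"wy":0,"wz":0,"gripper":-1},{"dx":0.93,"dy":0.1,"dz":-0.38,"wx":0,"wy":0,"wz":0,"gripper":-1},{"dx":0.93,"dy":0.1,"dz":-0.38,"wx":0,"wy":0,"wz":0,"gripper":-1},{"dx":0.93,"dy":0.1,"dz":-0.38,"wx":0,"wy":0,"wz":0,"gripper":-1},{"dx":0.93,"dy":0.1,"dz":-0.38,"wx":0,"wy":0,"wz":0,"gripper":-1},{"dx":0.93,"dy":0.1,"dz":-0.38,"wx":0,"wy":0,"wz":0,"gripper":-1},{"dx":0,"dy":0,"dz":0,"wx":0,"wy":0,"wz":0,"gripper":-1},{"dx":0,"dy":0,"dz":0,"wx":0,"wy":0,"wz":0,"gripper":-1},{"dx":0,"dy":0,"dz":0,"wx":0,"wy":0,"wz":0,"gripper":-1}]' 30
python3 - <<'E'
from h import *
s=monitor.sense(); p,d=grab_frame('wrist'); cv2.imwrite('pics/w2.png',p); np.save('pics/w2.npy',d)
print(s['eef_pos'],s['ee_rot'],s['wrist_force'])
c=proj('wrist',[.58,.1985,.072],s); print(c); u,v=c.astype(int)
Q=fit('wrist',p,d,s,.066,.08,(u-60,v-60,u+60,v+60)); print(len(Q))
if len(Q): print(Q.mean(0),(Q.min(0)+Q.max(0))/2,np.ptp(Q,axis=0))
print(cv2.minEnclosingCircle(np.float32(Q[:,:2])))
E
```

```text
clock: 2.15
eef_pos: [0.5794, 0.2001, 0.2519]
ee_rot: [-90.0, 0.0, -18.9]
wrist_force: [-0.0, 0.4, 0.7]
width: 0.0854
[0.57944941 0.20012262 0.25192938] [-8.99974118e+01  2.14716876e-02 -1.89385772e+01] [-0.04845634  0.38046756  0.70586016]
[315.21662161 235.79190666]
1648
[0.58061683 0.20121837 0.07310918] [0.58135762 0.20089446 0.07121081] [0.03550208 0.03605145 0.00973958]
((0.581500232219696, 0.2009967416524887), 0.01821841672062874)
```

View pics/w2.png

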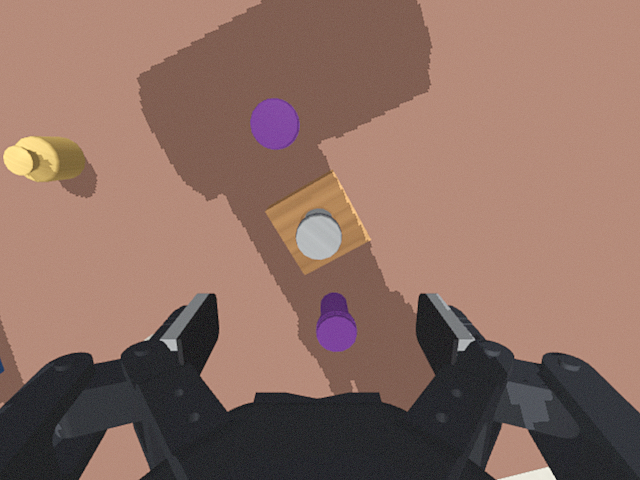

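The wrist view shows the steel capsule in the stand at (318,236). The purple look-alikes are at (275,124) and (337,325), well outside the finger paths. Next I descend and grip.

```bash
python3 -m creep '[{"dx":0.035,"dy":0.5,"dz":0.025,"wx":0,"wy":0,"wz":0,"gripper":-1},{"dx":0,"dy":0.5,"dz":0,"wx":0,"wy":0,"wz":0,"gripper":-1},{"dx":0,"dy":0.5,"dz":0,"wx":0,"wy":0,"wz":0,"gripper":-1},{"dx":0,"dy":0.5,"dz":0,"wx":0,"wy":0,"wz":0,"gripper":-1},{"dx":0,"dy":0.5,"dz":0,"wx":0,"wy":0,"wz":0,"gripper":-1},{"dx":0,"dy":0.5,"dz":0,"wx":0,"wy":0,"wz":0,"gripper":-1},{"dx":0,"dy":0.4,"dz":0,"wx":0,"wy":0,"wz":0,"gripper":-1},{"dx":0,"dy":0,"dz":0,"wx":0,"wy":0,"wz":0,"gripper":-1},{"dx":0,"dy":0,"dz":0,"wx":0,"wy":0,"wz":0,"gripper":-0.5},{"dx":0,"dy":0,"dz":0,"wx":0,"wy":0,"wz":0,"gripper":1},{"dx":0,"dy":0,"dz":0,"wx":0,"wy":0,"wz":0,"gripper":1},{"dx":0,"dy":0,"dz":0,"wx":0,"wy":0,"wz":0,"gripper":1},{"dx":0,"dy":0,"dz":0,"wx":0,"wy":0,"wz":0,"gripper":1},{"dx":0,"dy":0,"dz":0,"wx":0,"wy":0,"wz":0,"gripper":1},{"dx":0,"dy":0,"dz":0,"wx":0,"wy":0,"wz":0,"gripper":1},{"dx":0,"dy":0,"dz":0,"wx":0,"wy":0,"wz":0,"gripper":1}]' 30
```

```text
clock: 4.2
eef_pos: [0.5824, 0.1998, 0.1168]
ee_rot: [-90.0, -0.1, -19.0]
wrist_force: [-1.1, -0.2, 5.6]
width: 0.035
```

```bash
python3 -m creep '[{"dx":0,"dy":-0.3,"dz":0,"wx":0,"wy":0,"wz":0,"gripper":1},{"dx":0,"dy":-0.5,"dz":0,"wx":0,"wy":0,"wz":0,"gripper":1},{"dx":0,"dy":-0.5,"dz":0,"wx":0,"wy":0,"wz":0,"gripper":1},{"dx":0,"dy":-0.5,"dz":0,"wx":0,"wy":0,"wz":0,"gripper":1},{"dx":0,"dy":-0.5,"dz":0,"wx":0,"wy":0,"wz":0,"gripper":1},{"dx":0,"dy":-0.5,"dz":0,"wx":0,"wy":0,"wz":0,"gripper":1},{"dx":0,"dy":-0.2,"dz":0,"wx":0,"wy":0,"wz":0,"gripper":1},{"dx":0,"dy":0,"dz":0,"wx":0,"wy":0,"wz":0,"gripper":1},{"dx":0,"dy":0,"dz":0,"wx":0,"wy":0,"wz":0,"gripper":1}]'
python3 - <<'E'
from h import *
s=monitor.sense(); print(s)
print(delta(s,[.493,-.223,s['eef_pos'][2]]))
E
```

```text
clock: 5.32
eef_pos: [0.5813, 0.1997, 0.2348]
ee_rot: [-90.1, 0.1, -19.0]
wrist_force: [-0.3, -0.5, -1.9]
width: 0.0351
{'clock': 5.325, 'qpos': array([ 7.71014770e+00,  1.82172098e+01,  8.87062745e+01, -1.76121190e-03,
        7.31867326e+01, -6.32799468e+01]), 'joint_velocities': array([-0.07982548,  0.20438552,  0.16899943,  0.03000065,  0.04683946,
       -0.04083571]), 'effort': array([ 3.37618476e-03, -4.61887622e+01, -3.31133687e+01,  1.29212363e-03,
       -7.51312677e-03, -2.91710148e-05]), 'eef_pos': array([0.5813005 , 0.19968669, 0.23483139]), 'ee_rot': array([-90.05106206,   0.09768964, -19.00943793]), 'wrist_force': array([-0.29331318, -0.45643098, -1.90508577]), 'ft_torque': array([-0.00377898, -0.07202112, -0.04031076]), 'width': 0.03510187392451805}
[ 1.35485126e+00  7.23466435e-03 -1.07099234e+01]
```

```bash
python3 -m creep '[{"dx":0.05,"dy":0,"dz":-0.4,"wx":0,"wy":0,"wz":0,"gripper":1},{"dx":0.1,"dy":0,"dz":-0.79,"wx":0,"wy":0,"wz":0,"gripper":1},{"dx":0.1,"dy":0,"dz":-0.79,"wx":0,"wy":0,"wz":0,"gripper":1},{"dx":0.1,"dy":0,"dz":-0.79,"wx":0,"wy":0,"wz":0,"gripper":1},{"dx":0.1,"dy":0,"dz":-0.79,"wx":0,"wy":0,"wz":0,"gripper":1},{"dx":0.1,"dy":0,"dz":-0.79,"wx":0,"wy":0,"wz":0,"gripper":1},{"dx":0.1,"dy":0,"dz":-0.79,"wx":0,"wy":0,"wz":0,"gripper":1},{"dx":0.1,"dy":0,"dz":-0.79,"wx":0,"wy":0,"wz":0,"gripper":1},{"dx":0.1,"dy":0,"dz":-0.79,"wx":0,"wy":0,"wz":0,"gripper":1},{"dx":0.1,"dy":0,"dz":-0.79,"wx":0,"wy":0,"wz":0,"gripper":1},{"dx":0.1,"dy":0,"dz":-0.79,"wx":0,"wy":0,"wz":0,"gripper":1},{"dx":0.1,"dy":0,"dz":-0.79,"wx":0,"wy":0,"wz":0,"gripper":1},{"dx":0.1,"dy":0,"dz":-0.79,"wx":0,"wy":0,"wz":0,"gripper":1},{"dx":0.1,"dy":0,"dz":-0.79,"wx":0,"wy":0,"wz":0,"gripper":1},{"dx":0.05,"dy":0,"dz":-0.04,"wx":0,"wy":0,"wz":0,"gripper":1},{"dx":0,"dy":0,"dz":0,"wx":0,"wy":0,"wz":0,"gripper":1},{"dx":0,"dy":0,"dz":0,"wx":0,"wy":0,"wz":0,"gripper":1},{"dx":0,"dy":0,"dz":0,"wx":0,"wy":0,"wz":0,"gripper":1}]'
python3 - <<'E'
from h import *
s=monitor.sense(); p,d=grab_frame('wrist'); cv2.imwrite('pics/w3.png',p); np.save('pics/w3.npy',d)
print(s['eef_pos'],s['ee_rot'])
print(proj('wrist',[.493,-.223,.085],s))
R=rot(s['ee_rot']);print(proj('wrist',s['eef_pos']+R@[0,.039,0],s))
E
```

```text
clock: 7.58
eef_pos: [0.4953, -0.2228, 0.2358]
ee_rot: [-90.0, 0.0, -19.0]
wrist_force: [-0.5, -0.3, -2.1]
width: 0.0348
[ 0.49527548 -0.22281492  0.23582366] [-8.99937008e+01  1.31226510e-02 -1.89505319e+01]
[315.59980134 242.58687427]
[316.76946019 333.52012454]
```

View pics/w3.png

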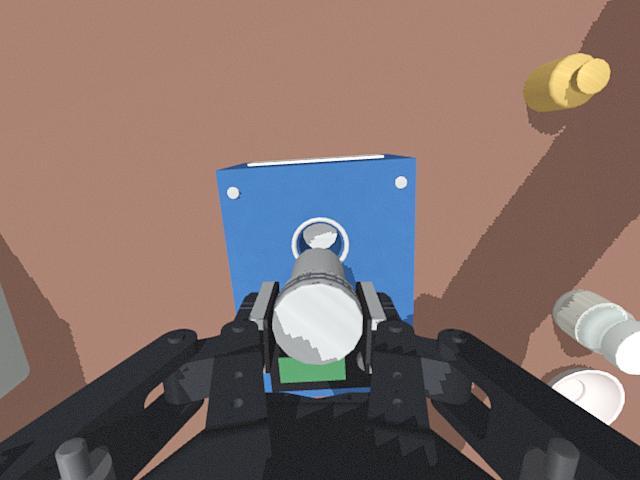

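The held capsule's head is at about (318,319), upright between the pads. The well ring is at about (320,243), partly hidden by the foot. I'll measure both.

Run:
```python
from h import *
from scipy.optimize import least_squares
p=cv2.imread('pics/w3.png'); d=np.load('pics/w3.npy')
s=dict(eef_pos=np.array([0.49527548,-0.22281492,0.23582366]),ee_rot=[-89.9937,.0131,-18.9505])
K,R,e=cam('wrist',s); T=rot(s['ee_rot'])
# head top points in tool coords
v,u=np.mgrid[255:400,255:385]; dd=d[255:400,255:385]; m=dd>0
M=get_calibration('wrist')['mount']
P=(M[:3,:3]@(np.linalg.solve(K,np.stack([u[m],v[m],np.ones(m.sum())]))*dd[m])).T+M[:3,3]
h=np.histogram(P[:,1],bins=np.arange(.02,.1,.002)); print(dict(zip((h[1][:-1]*1e3).round().tolist(),h[0].tolist())))
Q=P[(abs(P[:,2])<.019)&(abs(P[:,0])<.025)&(P[:,1]<.05)&(P[:,1]>.025)]; print('head',len(Q),np.median(Q,0),(Q.min(0)+Q.max(0))/2,np.ptp(Q,axis=0))
# ring: white pixels near
g=cv2.cvtColor(p,cv2.COLOR_BGR2HSV); w=(g[...,1]<70)&(g[...,2]>140); 
v,u=np.nonzero(w[205:285,280:360]); X=np.array([ray('wrist',a+280,b+205,.085,s)[:2] for a,b in zip(u,v)])
c=np.array([.493,-.223])
for _ in range(10):
    r=np.hypot(*(X-c).T); k=(abs(r-.0165)<.004)
    f=least_squares(lambda q:np.hypot(*(X[k]-q[:2]).T)-q[2],[*c,.0165],loss='soft_l1',f_scale=.0005); c=f.x[:2]
print('ring',f.x,k.sum(),len(X))
# edge of blue vs ring (outer boundary)
b=((g[...,0]>100)&(g[...,0]<125)&(g[...,1]>140)).astype(np.uint8)*255
print(T)
for ang in range(0,360,30):
    a=np.radians(ang); 
    for rr in np.arange(.024,.012,-.0003):
        q=proj('wrist',[c[0]+rr*np.cos(a),c[1]+rr*np.sin(a),.085],s).round().astype(int)
        if not b[q[1],q[0]]: break
    print(ang,round(rr*1e3,1),end=' ')
cv2.imwrite('pics/c3.png',cv2.resize(p[200:380,230:410],(540,540),interpolation=cv2.INTER_NEAREST))
```

```text
{20.0: 51, 22.0: 40, 24.0: 45, 26.0: 75, 28.0: 110, 30.0: 148, 32.0: 717, 34.0: 186, 36.0: 191, 38.0: 168, 40.0: 191, 42.0: 4840, 44.0: 1329, 46.0: 370, 48.0: 284, 50.0: 242, 52.0: 248, 54.0: 160, 56.0: 193, 58.0: 115, 60.0: 91, 62.0: 77, 64.0: 74, 66.0: 19, 68.0: 40, 70.0: 67, 72.0: 63, 74.0: 73, 76.0: 68, 78.0: 77, 80.0: 61, 82.0: 64, 84.0: 71, 86.0: 59, 88.0: 50, 90.0: 38, 92.0: 29, 94.0: 18, 96.0: 20}
head 7663 [-0.00282372  0.04342173 -0.00028583] [-1.31114889e-03  3.78260356e-02 -2.92663663e-06] [0.03628997 0.0242541  0.03798154]
ring [ 0.49541682 -0.22042264  0.0174726 ] 1113 2333
[[ 9.45799469e-01 -1.80537571e-04  3.24751185e-01]
 [-3.24751155e-01  1.78246584e-04  9.45799480e-01]
 [-2.28638130e-04 -9.99999968e-01  1.09955740e-04]]
0 24.0 30 20.1 60 20.1 90 19.8 120 19.8 150 20.1 180 20.1 210 20.4 240 20.1 270 20.4 300 24.0 330 24.0
```

View pics/c3.png

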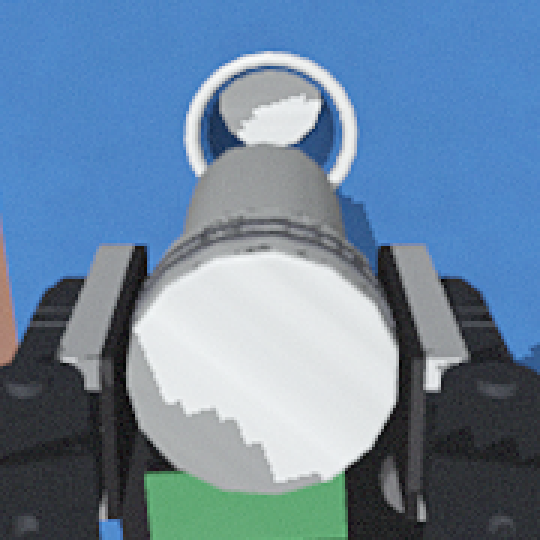

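Run:
```python
from h import *
d=np.load('pics/w3.npy'); K=get_calibration('wrist')['intrinsics']; M=get_calibration('wrist')['mount']
v,u=np.mgrid[255:400,255:385]; dd=d[255:400,255:385]; m=dd>0
P=(M[:3,:3]@(np.linalg.solve(K,np.stack([u[m],v[m],np.ones(m.sum())]))*dd[m])).T+M[:3,3]
Q=P[(P[:,1]>.0415)&(P[:,1]<.0455)&(abs(P[:,2])<.0185)&(abs(P[:,0])<.03)]
print(len(Q),np.median(Q,0)); x0=[]
for z0 in np.arange(-.014,.015,.004):
    S=Q[abs(Q[:,2]-z0)<.001]; print(z0.round(3),np.percentile(S[:,0],[1,99]).round(4),np.percentile(S[:,0],[1,99]).mean().round(4))
A=np.c_[Q[:,0],Q[:,2],np.ones(len(Q))]; print('tilt',np.linalg.lstsq(A,Q[:,1],rcond=None)[0])
s=monitor.sense(); print(delta(s,[.4954,-.2204,s['eef_pos'][2]])*40)
```

```text
6020 [-0.00218774  0.04347586  0.00046526]
-0.014 [-0.0115  0.0088] -0.0014
-0.01 [-0.0153  0.0128] -0.0012
-0.006 [-0.0175  0.0151] -0.0012
-0.002 [-0.0181  0.0158] -0.0012
0.002 [-0.0186  0.016 ] -0.0013
0.006 [-0.0174  0.015 ] -0.0012
0.01 [-0.0157  0.0136] -0.0011
0.014 [-0.012   0.0102] -0.0009
tilt [-0.00611246 -0.00386444  0.04348792]
[-7.31627299e-01  2.73356490e-04  2.37835475e+00]
```

```bash
python3 -m creep '[{"dx":0.012,"dy":0.3,"dz":0.06,"wx":0,"wy":0,"wz":0,"gripper":1},{"dx":0,"dy":0.3,"dz":0,"wx":0,"wy":0,"wz":0,"gripper":1},{"dx":0,"dy":0.3,"dz":0,"wx":0,"wy":0,"wz":0,"gripper":1},{"dx":0,"dy":0,"dz":0,"wx":0,"wy":0,"wz":0,"gripper":1},{"dx":0,"dy":0,"dz":0,"wx":0,"wy":0,"wz":0,"gripper":1},{"dx":0,"dy":0,"dz":0,"wx":0,"wy":0,"wz":0,"gripper":1}]'
python3 - <<'E'
from h import *
s=monitor.sense(); p,d=grab_frame('wrist'); p2,_=grab_frame('side'); p3,_=grab_frame('top')
print(s['eef_pos'])
g=cv2.cvtColor(p,cv2.COLOR_BGR2HSV); b=((g[...,0]>100)&(g[...,0]<125)&(g[...,1]>140))
E=[]
from scipy.optimize import least_squares
c=np.array([.4954,-.2204])
for it in range(3):
  E=[]
  for ang in range(20,300,10):
    a=np.radians(ang)
    for rr in np.arange(.026,.012,-.0002):
        P=[c[0]+rr*np.cos(a),c[1]+rr*np.sin(a),.085]; q=proj('wrist',P,s).round().astype(int)
        if not b[q[1],q[0]]: break
    if .0165<rr<.0235: E.append(P[:2])
  X=np.array(E); f=least_squares(lambda q:np.hypot(*(X-q[:2]).T)-q[2],[*c,.02],loss='soft_l1',f_scale=.0005); c=f.x[:2]
  print(f.x,len(E))
T=rot(s['ee_rot']); print('tool mm',T.T@(np.array([*c,s['eef_pos'][2]])-s['eef_pos'])*1e3)
u,v=proj('side',[.4954,-.2204,.1],s).astype(int)
cv2.imwrite('pics/c4.png',np.hstack([cv2.resize(p[170:370,220:420],(400,400)),cv2.resize(p2[v-50:v+50,u-50:u+50],(400,400),interpolation=cv2.INTER_CUBIC)]))
E
```

```text
clock: 8.38
eef_pos: [0.4968, -0.2217, 0.2005]
ee_rot: [-90.0, -0.1, -19.0]
wrist_force: [0.7, -0.7, -1.9]
width: 0.0351
[ 0.496752   -0.22168968  0.20049737]
[ 0.49572451 -0.22074789  0.0202154 ] 25
[ 0.49575642 -0.2207542   0.02022429] 25
[ 0.4957688  -0.22076403  0.02024202] 25
tool mm [-1.23111033 -0.00158712  0.5548632 ]
```

View pics/c4.png

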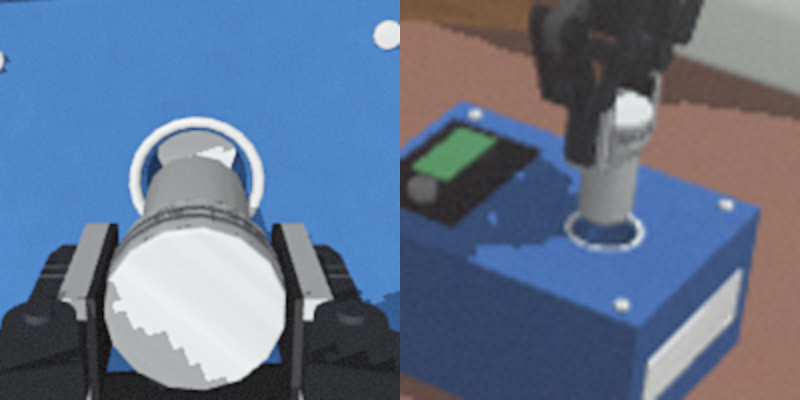

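Foot and ring line up in both views, at crop (200,190) for the wrist and (605,225) for the side. The residual is about 0.5 mm. I'll lower gently in stages.

```bash
python3 -m creep '[{"dx":0,"dy":0.1,"dz":0.012,"wx":0,"wy":0,"wz":0,"gripper":1},{"dx":0,"dy":0.1,"dz":0,"wx":0,"wy":0,"wz":0,"gripper":1},{"dx":0,"dy":0.05,"dz":0,"wx":0,"wy":0,"wz":0,"gripper":1},{"dx":0,"dy":0.05,"dz":0,"wx":0,"wy":0,"wz":0,"gripper":1},{"dx":0,"dy":0.05,"dz":0,"wx":0,"wy":0,"wz":0,"gripper":1},{"dx":0,"dy":0,"dz":0,"wx":0,"wy":0,"wz":0,"gripper":1},{"dx":0,"dy":0,"dz":0,"wx":0,"wy":0,"wz":0,"gripper":1}]'; python3 -m creep '[{"dx":0,"dy":0.04,"dz":0,"wx":0,"wy":0,"wz":0,"gripper":1},{"dx":0,"dy":0.04,"dz":0,"wx":0,"wy":0,"wz":0,"gripper":1},{"dx":0,"dy":0,"dz":0,"wx":0,"wy":0,"wz":0,"gripper":1}]'
```

```text
clock: 9.4
eef_pos: [0.4967, -0.221, 0.186]
ee_rot: [-90.0, -0.0, -19.0]
wrist_force: [-0.2, -0.6, -1.6]
width: 0.0348
clock: 9.78
eef_pos: [0.4965, -0.2209, 0.1825]
ee_rot: [-90.0, 0.0, -19.0]
wrist_force: [-0.2, 0.5, -1.2]
width: 0.0348
```

```bash
python3 -m creep '[{"dx":0,"dy":0.05,"dz":0,"wx":0,"wy":0,"wz":0,"gripper":1},{"dx":0,"dy":0.05,"dz":0,"wx":0,"wy":0,"wz":0,"gripper":1},{"dx":0,"dy":0.05,"dz":0,"wx":0,"wy":0,"wz":0,"gripper":1},{"dx":0,"dy":0.05,"dz":0,"wx":0,"wy":0,"wz":0,"gripper":1},{"dx":0,"dy":0.05,"dz":0,"wx":0,"wy":0,"wz":0,"gripper":1},{"dx":0,"dy":0,"dz":0,"wx":0,"wy":0,"wz":0,"gripper":1},{"dx":0,"dy":0,"dz":0,"wx":0,"wy":0,"wz":0,"gripper":1}]'; python3 -m creep '[{"dx":0,"dy":0.04,"dz":0,"wx":0,"wy":0,"wz":0,"gripper":1},{"dx":0,"dy":0.04,"dz":0,"wx":0,"wy":0,"wz":0,"gripper":1},{"dx":0,"dy":0,"dz":0,"wx":0,"wy":0,"wz":0,"gripper":1}]';  python3 -m creep '[{"dx":0,"dy":0.03,"dz":0,"wx":0,"wy":0,"wz":0,"gripper":1},{"dx":0,"dy":0,"dz":0,"wx":0,"wy":0,"wz":0,"gripper":1}]'
```

```text
clock: 10.65
eef_pos: [0.4966, -0.221, 0.1727]
ee_rot: [-90.0, -0.0, -19.0]
wrist_force: [-0.3, 0.7, -2.1]
width: 0.0351
clock: 11.02
eef_pos: [0.4965, -0.2209, 0.1693]
ee_rot: [-90.0, 0.0, -19.0]
wrist_force: [-0.2, 0.3, -1.7]
width: 0.0351
clock: 11.28
eef_pos: [0.4966, -0.2209, 0.1682]
ee_rot: [-90.0, 0.0, -19.0]
wrist_force: [-1.2, -0.4, -1.8]
width: 0.035
```

```bash
for i in 1; do python3 -m creep '[{"dx":0,"dy":0.03,"dz":0,"wx":0,"wy":0,"wz":0,"gripper":1},{"dx":0,"dy":0,"dz":0,"wx":0,"wy":0,"wz":0,"gripper":1}]'; done; python3 -m creep '[{"dx":0,"dy":0.03,"dz":0,"wx":0,"wy":0,"wz":0,"gripper":1},{"dx":0,"dy":0,"dz":0,"wx":0,"wy":0,"wz":0,"gripper":1}]'; python3 -m creep '[{"dx":0,"dy":0.03,"dz":0,"wx":0,"wy":0,"wz":0,"gripper":1},{"dx":0,"dy":0,"dz":0,"wx":0,"wy":0,"wz":0,"gripper":1}]'
```

```text
clock: 11.52
eef_pos: [0.4966, -0.2209, 0.167]
ee_rot: [-90.0, 0.0, -19.0]
wrist_force: [-1.0, -1.0, -2.6]
width: 0.0348
clock: 11.78
eef_pos: [0.4966, -0.2209, 0.1658]
ee_rot: [-90.0, 0.0, -19.0]
wrist_force: [-0.1, -0.7, -1.4]
width: 0.0349
clock: 12.02
eef_pos: [0.4966, -0.2209, 0.1646]
ee_rot: [-90.0, 0.0, -19.0]
wrist_force: [-0.7, -0.8, -1.1]
width: 0.035
```

```bash
python3 -m creep '[{"dx":0,"dy":0.03,"dz":0,"wx":0,"wy":0,"wz":0,"gripper":1},{"dx":0,"dy":0.03,"dz":0,"wx":0,"wy":0,"wz":0,"gripper":1},{"dx":0,"dy":0,"dz":0,"wx":0,"wy":0,"wz":0,"gripper":1}]'; python3 -m creep '[{"dx":0,"dy":0.03,"dz":0,"wx":0,"wy":0,"wz":0,"gripper":1},{"dx":0,"dy":0,"dz":0,"wx":0,"wy":0,"wz":0,"gripper":1}]'; python3 -m creep '[{"dx":0,"dy":0.03,"dz":0,"wx":0,"wy":0,"wz":0,"gripper":1},{"dx":0,"dy":0,"dz":0,"wx":0,"wy":0,"wz":0,"gripper":1}]'
```

```text
clock: 12.4
eef_pos: [0.4966, -0.2209, 0.1622]
ee_rot: [-90.0, 0.0, -19.0]
wrist_force: [0.5, -0.3, -2.3]
width: 0.0349
clock: 12.65
eef_pos: [0.4966, -0.2209, 0.161]
ee_rot: [-90.0, 0.0, -19.0]
wrist_force: [-0.6, 0.6, -1.0]
width: 0.0347
clock: 12.9
eef_pos: [0.4966, -0.221, 0.1599]
ee_rot: [-90.0, -0.0, -19.0]
wrist_force: [0.1, -0.0, -0.7]
width: 0.0348
```

```bash
python3 -m creep '[{"dx":0,"dy":0,"dz":0,"wx":0,"wy":0,"wz":0,"gripper":0.05},{"dx":0,"dy":0,"dz":0,"wx":0,"wy":0,"wz":0,"gripper":-0.3},{"dx":0,"dy":0,"dz":0,"wx":0,"wy":0,"wz":0,"gripper":-0.3},{"dx":0,"dy":0,"dz":0,"wx":0,"wy":0,"wz":0,"gripper":-0.3},{"dx":0,"dy":0,"dz":0,"wx":0,"wy":0,"wz":0,"gripper":-0.3},{"dx":0,"dy":0,"dz":0,"wx":0,"wy":0,"wz":0,"gripper":-0.3},{"dx":0,"dy":-0.2,"dz":0,"wx":0,"wy":0,"wz":0,"gripper":-0.3},{"dx":0,"dy":-0.4,"dz":0,"wx":0,"wy":0,"wz":0,"gripper":-0.3},{"dx":0,"dy":-0.4,"dz":0,"wx":0,"wy":0,"wz":0,"gripper":-0.3},{"dx":0,"dy":-0.4,"dz":0,"wx":0,"wy":0,"wz":0,"gripper":-0.3},{"dx":0,"dy":-0.1,"dz":0,"wx":0,"wy":0,"wz":0,"gripper":1},{"dx":0,"dy":0,"dz":0,"wx":0,"wy":0,"wz":0,"gripper":1},{"dx":0,"dy":0,"dz":0,"wx":0,"wy":0,"wz":0,"gripper":1},{"dx":0,"dy":0,"dz":0,"wx":0,"wy":0,"wz":0,"gripper":1},{"dx":0,"dy":0,"dz":0,"wx":0,"wy":0,"wz":0,"gripper":1},{"dx":0,"dy":0,"dz":0,"wx":0,"wy":0,"wz":0,"gripper":1}]'
cat > look.py <<'E'
from h import *
import sys
s=monitor.sense(); p,d=grab_frame('wrist'); cv2.imwrite(f'pics/{sys.argv[1]}.png',p); p2,_=grab_frame('side')
print(s['eef_pos'],s['wrist_force'],s['width'])
c=proj('wrist',[.4958,-.2208,.118],s); u,v=c.astype(int); print(c)
Q=fit('wrist',p,d,s,.1,.14,(u-60,v-70,u+60,v+70)); Q=Q[np.hypot(Q[:,0]-.4958,Q[:,1]+.2208)<.02]
if len(Q):
    h=np.histogram(Q[:,2],bins=np.arange(.1,.14,.001)); print(dict(zip(h[1].round(3).tolist(),h[0].tolist())))
u,v=proj('side',[.4954,-.2204,.1],s).astype(int)
cv2.imwrite(f'pics/{sys.argv[1]}c.png',np.hstack([cv2.resize(p[170:370,220:420],(400,400)),cv2.resize(p2[v-50:v+50,u-50:u+50],(400,400),interpolation=cv2.INTER_CUBIC)]))
E
python3 look.py l5
```

```text
clock: 14.9
eef_pos: [0.4966, -0.2209, 0.2197]
ee_rot: [-90.0, 0.0, -19.0]
wrist_force: [0.8, 0.4, -0.5]
width: -0.0001
[ 0.49656347 -0.22090694  0.21973169] [ 0.80367726  0.44889911 -0.45181117] -9.01813250234764e-05
[316.60325348 270.29336406]
{0.1: 0, 0.101: 1, 0.102: 6, 0.103: 18, 0.104: 10, 0.105: 12, 0.106: 5, 0.107: 24, 0.108: 46, 0.109: 25, 0.11: 6, 0.111: 30, 0.112: 74, 0.113: 54, 0.114: 28, 0.115: 90, 0.116: 795, 0.117: 1302, 0.118: 221, 0.119: 4, 0.12: 0, 0.121: 0, 0.122: 0, 0.123: 0, 0.124: 0, 0.125: 0, 0.126: 0, 0.127: 0, 0.128: 0, 0.129: 0, 0.13: 0, 0.131: 0, 0.132: 0, 0.133: 0, 0.134: 0, 0.135: 0, 0.136: 0, 0.137: 0, 0.138: 0, 0.139: 0}
```

View pics/l5c.png

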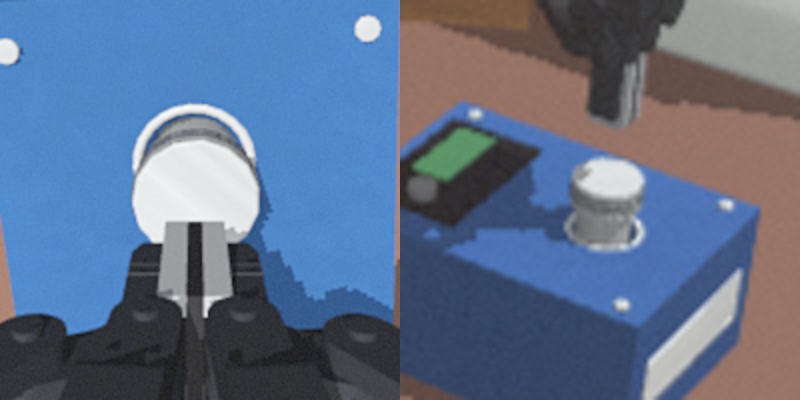

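The capsule is upright in the well with its top at about 0.117, which is the locked height. So the first push should release it and a second lock it. I'll push now with shut fingers.

```bash
python3 -m creep '[{"dx":-0.03,"dy":0.3,"dz":0,"wx":0,"wy":0,"wz":0,"gripper":1},{"dx":0,"dy":0.3,"dz":0,"wx":0,"wy":0,"wz":0,"gripper":1},{"dx":0,"dy":0.05,"dz":0,"wx":0,"wy":0,"wz":0,"gripper":1},{"dx":0,"dy":0,"dz":0,"wx":0,"wy":0,"wz":0,"gripper":1},{"dx":0,"dy":0,"dz":0,"wx":0,"wy":0,"wz":0,"gripper":1}]'; python3 -m creep '[{"dx":0,"dy":0.03,"dz":0,"wx":0,"wy":0,"wz":0,"gripper":1},{"dx":0,"dy":0.03,"dz":0,"wx":0,"wy":0,"wz":0,"gripper":1},{"dx":0,"dy":0.03,"dz":0,"wx":0,"wy":0,"wz":0,"gripper":1},{"dx":0,"dy":0,"dz":0,"wx":0,"wy":0,"wz":0,"gripper":1}]';python3 -m creep '[{"dx":0,"dy":0.03,"dz":0,"wx":0,"wy":0,"wz":0,"gripper":1},{"dx":0,"dy":0.03,"dz":0,"wx":0,"wy":0,"wz":0,"gripper":1},{"dx":0,"dy":0,"dz":0,"wx":0,"wy":0,"wz":0,"gripper":1}]'
```

```text
clock: 15.62
eef_pos: [0.4957, -0.2207, 0.1943]
ee_rot: [-90.0, -0.0, -19.0]
wrist_force: [0.3, -0.4, -0.0]
width: -0.0001
clock: 16.12
eef_pos: [0.4954, -0.2205, 0.1902]
ee_rot: [-90.0, 0.0, -19.0]
wrist_force: [0.5, -0.6, -1.2]
width: 0.0001
clock: 16.5
eef_pos: [0.4956, -0.2207, 0.1883]
ee_rot: [-90.0, -0.0, -19.0]
wrist_force: [-0.6, -0.3, 3.5]
width: -0.0
```

```bash
python3 -m creep '[{"dx":0,"dy":0.03,"dz":0,"wx":0,"wy":0,"wz":0,"gripper":1},{"dx":0,"dy":0.03,"dz":0,"wx":0,"wy":0,"wz":0,"gripper":1},{"dx":0,"dy":0.03,"dz":0,"wx":0,"wy":0,"wz":0,"gripper":1},{"dx":0,"dy":0,"dz":0,"wx":0,"wy":0,"wz":0,"gripper":1}]'; python3 -m creep '[{"dx":0,"dy":0.03,"dz":0,"wx":0,"wy":0,"wz":0,"gripper":1},{"dx":0,"dy":0.03,"dz":0,"wx":0,"wy":0,"wz":0,"gripper":1},{"dx":0,"dy":0,"dz":0,"wx":0,"wy":0,"wz":0,"gripper":1}]'; python3 -m creep '[{"dx":0,"dy":0.015,"dz":0,"wx":0,"wy":0,"wz":0,"gripper":1},{"dx":0,"dy":0,"dz":0,"wx":0,"wy":0,"wz":0,"gripper":1}]'
```

```text
clock: 17.0
eef_pos: [0.4957, -0.2208, 0.185]
ee_rot: [-90.0, -0.0, -19.0]
wrist_force: [-2.0, 0.9, 5.2]
width: 0.0002
clock: 17.38
eef_pos: [0.4957, -0.2208, 0.1828]
ee_rot: [-90.0, -0.0, -19.0]
wrist_force: [-1.6, 1.0, 6.8]
width: -0.0003
clock: 17.62
eef_pos: [0.4957, -0.2208, 0.1823]
ee_rot: [-90.0, -0.0, -19.0]
wrist_force: [-2.0, 1.3, 6.3]
width: 0.0002
```

```bash
python3 -m creep '[{"dx":0,"dy":0.02,"dz":0,"wx":0,"wy":0,"wz":0,"gripper":1},{"dx":0,"dy":0,"dz":0,"wx":0,"wy":0,"wz":0,"gripper":1}]'; python3 -m creep '[{"dx":0,"dy":0.015,"dz":0,"wx":0,"wy":0,"wz":0,"gripper":1},{"dx":0,"dy":0,"dz":0,"wx":0,"wy":0,"wz":0,"gripper":1}]'
```

```text
clock: 17.88
eef_pos: [0.4957, -0.2208, 0.1815]
ee_rot: [-90.0, -0.0, -19.0]
wrist_force: [-2.2, 1.4, 8.1]
width: 0.0002
clock: 18.12
eef_pos: [0.4957, -0.2208, 0.181]
ee_rot: [-90.0, -0.0, -19.0]
wrist_force: [-2.8, 0.0, 8.2]
width: 0.0002
```

```bash
python3 -m creep '[{"dx":0,"dy":0.012,"dz":0,"wx":0,"wy":0,"wz":0,"gripper":1},{"dx":0,"dy":0,"dz":0,"wx":0,"wy":0,"wz":0,"gripper":1}]'; python3 -m creep '[{"dx":0,"dy":0.012,"dz":0,"wx":0,"wy":0,"wz":0,"gripper":1},{"dx":0,"dy":0,"dz":0,"wx":0,"wy":0,"wz":0,"gripper":1}]'
```

```text
clock: 18.38
eef_pos: [0.4958, -0.2208, 0.1808]
ee_rot: [-90.0, -0.0, -19.0]
wrist_force: [-3.2, 2.1, 10.2]
width: -0.0001
clock: 18.62
eef_pos: [0.4958, -0.2209, 0.1806]
ee_rot: [-90.0, -0.0, -19.0]
wrist_force: [-4.2, 2.0, 11.5]
width: 0.0
```

One more small step, then a reading. After that I retract, with a stop at 0.190 to feel whether it follows me up.

```bash
python3 -m creep '[{"dx":0,"dy":0.02,"dz":0,"wx":0,"wy":0,"wz":0,"gripper":1},{"dx":0,"dy":0,"dz":0,"wx":0,"wy":0,"wz":0,"gripper":1}]';  python3 -m creep '[{"dx":0,"dy":-0.08,"dz":0,"wx":0,"wy":0,"wz":0,"gripper":1},{"dx":0,"dy":-0.08,"dz":0,"wx":0,"wy":0,"wz":0,"gripper":1},{"dx":0,"dy":-0.08,"dz":0,"wx":0,"wy":0,"wz":0,"gripper":1},{"dx":0,"dy":-0.08,"dz":0,"wx":0,"wy":0,"wz":0,"gripper":1},{"dx":0,"dy":0,"dz":0,"wx":0,"wy":0,"wz":0,"gripper":1},{"dx":0,"dy":0,"dz":0,"wx":0,"wy":0,"wz":0,"gripper":1}]'
```

```text
clock: 18.88
eef_pos: [0.4958, -0.221, 0.1802]
ee_rot: [-90.1, -0.0, -19.0]
wrist_force: [-4.9, 2.2, 14.8]
width: -0.0002
clock: 19.62
eef_pos: [0.4955, -0.2206, 0.191]
ee_rot: [-90.0, -0.0, -19.0]
wrist_force: [-0.7, -0.8, 4.6]
width: -0.0001
```

At 0.191 it still pushes up with 4.6 N, so the first push released it. I'll let it rise fully and then push again to lock.

```bash
python3 -m creep '[{"dx":0,"dy":-0.08,"dz":0,"wx":0,"wy":0,"wz":0,"gripper":1},{"dx":0,"dy":-0.08,"dz":0,"wx":0,"wy":0,"wz":0,"gripper":1},{"dx":0,"dy":-0.08,"dz":0,"wx":0,"wy":0,"wz":0,"gripper":1},{"dx":0,"dy":0,"dz":0,"wx":0,"wy":0,"wz":0,"gripper":1},{"dx":0,"dy":0,"dz":0,"wx":0,"wy":0,"wz":0,"gripper":1}]'; python3 -m creep '[{"dx":0,"dy":0.04,"dz":0,"wx":0,"wy":0,"wz":0,"gripper":1},{"dx":0,"dy":0.04,"dz":0,"wx":0,"wy":0,"wz":0,"gripper":1},{"dx":0,"dy":0.04,"dz":0,"wx":0,"wy":0,"wz":0,"gripper":1},{"dx":0,"dy":0.04,"dz":0,"wx":0,"wy":0,"wz":0,"gripper":1},{"dx":0,"dy":0.04,"dz":0,"wx":0,"wy":0,"wz":0,"gripper":1},{"dx":0,"dy":0.04,"dz":0,"wx":0,"wy":0,"wz":0,"gripper":1},{"dx":0,"dy":0.04,"dz":0,"wx":0,"wy":0,"wz":0,"gripper":1},{"dx":0,"dy":0.04,"dz":0,"wx":0,"wy":0,"wz":0,"gripper":1},{"dx":0,"dy":0.04,"dz":0,"wx":0,"wy":0,"wz":0,"gripper":1},{"dx":0,"dy":0.04,"dz":0,"wx":0,"wy":0,"wz":0,"gripper":1},{"dx":0,"dy":0.04,"dz":0,"wx":0,"wy":0,"wz":0,"gripper":1},{"dx":0,"dy":0.03,"dz":0,"wx":0,"wy":0,"wz":0,"gripper":1},{"dx":0,"dy":0,"dz":0,"wx":0,"wy":0,"wz":0,"gripper":1},{"dx":0,"dy":0,"dz":0,"wx":0,"wy":0,"wz":0,"gripper":1}]'
```

```text
clock: 20.25
eef_pos: [0.4954, -0.2205, 0.2004]
ee_rot: [-90.0, 0.0, -19.0]
wrist_force: [0.2, -0.4, 0.5]
width: -0.0
clock: 22.0
eef_pos: [0.4956, -0.2207, 0.182]
ee_rot: [-90.0, -0.0, -19.0]
wrist_force: [-1.7, 0.0, 5.4]
width: -0.0001
```

```bash
python3 -m creep '[{"dx":0,"dy":0.03,"dz":0,"wx":0,"wy":0,"wz":0,"gripper":1},{"dx":0,"dy":0,"dz":0,"wx":0,"wy":0,"wz":0,"gripper":1}]'; python3 -m creep '[{"dx":0,"dy":0.02,"dz":0,"wx":0,"wy":0,"wz":0,"gripper":1},{"dx":0,"dy":0,"dz":0,"wx":0,"wy":0,"wz":0,"gripper":1}]'
```

```text
clock: 22.25
eef_pos: [0.4956, -0.2207, 0.181]
ee_rot: [-90.0, -0.0, -19.0]
wrist_force: [-1.0, 1.4, 5.9]
width: 0.0
clock: 22.5
eef_pos: [0.4957, -0.2208, 0.1806]
ee_rot: [-90.0, -0.0, -19.0]
wrist_force: [-2.4, 1.3, 9.1]
width: -0.0003
```

```bash
python3 -m creep '[{"dx":0,"dy":0.02,"dz":0,"wx":0,"wy":0,"wz":0,"gripper":1},{"dx":0,"dy":0,"dz":0,"wx":0,"wy":0,"wz":0,"gripper":1}]'; python3 -m creep '[{"dx":0,"dy":0.015,"dz":0,"wx":0,"wy":0,"wz":0,"gripper":1},{"dx":0,"dy":0,"dz":0,"wx":0,"wy":0,"wz":0,"gripper":1}]'
```

```text
clock: 22.75
eef_pos: [0.4958, -0.2209, 0.1803]
ee_rot: [-90.0, -0.0, -19.0]
wrist_force: [-3.9, 2.4, 12.0]
width: -0.0001
clock: 23.0
eef_pos: [0.4958, -0.2209, 0.1801]
ee_rot: [-90.0, -0.0, -19.0]
wrist_force: [-3.9, 2.4, 15.0]
width: -0.0004
```

The push reached 15 N, so I retract with a feel stop at about 0.191.

```bash
python3 -m creep '[{"dx":0,"dy":-0.08,"dz":0,"wx":0,"wy":0,"wz":0,"gripper":1},{"dx":0,"dy":-0.08,"dz":0,"wx":0,"wy":0,"wz":0,"gripper":1},{"dx":0,"dy":-0.08,"dz":0,"wx":0,"wy":0,"wz":0,"gripper":1},{"dx":0,"dy":-0.09,"dz":0,"wx":0,"wy":0,"wz":0,"gripper":1},{"dx":0,"dy":0,"dz":0,"wx":0,"wy":0,"wz":0,"gripper":1},{"dx":0,"dy":0,"dz":0,"wx":0,"wy":0,"wz":0,"gripper":1}]'; python3 -m creep '[{"dx":0,"dy":-0.3,"dz":0,"wx":0,"wy":0,"wz":0,"gripper":1},{"dx":0,"dy":-0.4,"dz":0,"wx":0,"wy":0,"wz":0,"gripper":1},{"dx":0,"dy":-0.4,"dz":0,"wx":0,"wy":0,"wz":0,"gripper":1},{"dx":0,"dy":0,"dz":0,"wx":0,"wy":0,"wz":0,"gripper":1},{"dx":0,"dy":0,"dz":0,"wx":0,"wy":0,"wz":0,"gripper":1},{"dx":0,"dy":0,"dz":0,"wx":0,"wy":0,"wz":0,"gripper":1}]'; python3 look.py l6
```

```text
clock: 23.75
eef_pos: [0.4952, -0.2204, 0.1911]
ee_rot: [-90.0, 0.0, -19.0]
wrist_force: [-0.4, 0.3, 0.4]
width: -0.0002
clock: 24.5
eef_pos: [0.4951, -0.2203, 0.2348]
ee_rot: [-90.0, 0.1, -19.0]
wrist_force: [0.6, -0.0, 0.4]
width: 0.0
[ 0.49509993 -0.22032715  0.23477938] [ 0.5908675  -0.0061664   0.37078335] 1.4913300760338652e-05
[316.46219777 263.75517686]
{0.1: 0, 0.101: 0, 0.102: 8, 0.103: 9, 0.104: 15, 0.105: 5, 0.106: 2, 0.107: 17, 0.108: 41, 0.109: 25, 0.11: 3, 0.111: 22, 0.112: 70, 0.113: 39, 0.114: 22, 0.115: 87, 0.116: 759, 0.117: 1183, 0.118: 254, 0.119: 3, 0.12: 0, 0.121: 0, 0.122: 0, 0.123: 0, 0.124: 0, 0.125: 0, 0.126: 0, 0.127: 0, 0.128: 0, 0.129: 0, 0.13: 0, 0.131: 0, 0.132: 0, 0.133: 0, 0.134: 0, 0.135: 0, 0.136: 0, 0.137: 0, 0.138: 0, 0.139: 0}
```

View pics/l6c.png

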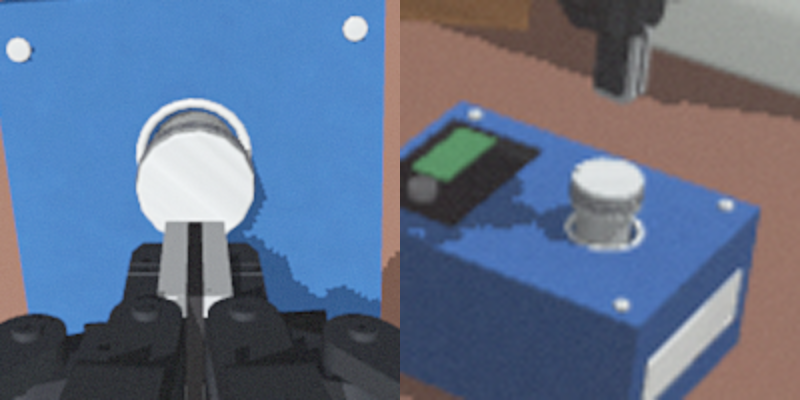

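The capsule has stayed down: no force at 0.191, and its top is at the locked height. It stands upright at crop (605,200), and the fingers are clear of it. I'm handing in.

```bash
python3 -c "from cell import workorder; print(workorder.finish_job())"
```

```text
the job is handed in; nothing more can be done
None
```

The steel capsule is in the tester's well, foot down, locked and let go, and I handed the job in at about 25 s on the robot's clock. No verdict was reported.

- **Placing:** I took the capsule from the wooden stand, lowered it into the well and let it go. It sat low at once, so the catch had been left locked.
- **First push:** I pushed with shut fingers to about 15 N. It then pushed back with 4.6 N at tool height 0.191 m, so it had released.
- **Second push:** I let it rise fully and pushed again to about 15 N.
- **Last checks:** At the same 0.191 m the force was 0.4 N, which is noise. The wrist camera puts the capsule's top at about 0.117 m, against 0.1155 m expected when locked and 0.125 m when released. That is about 1.5 mm high, within the camera's calibration. The last picture shows it upright with the fingers well clear.
- **What disagreed:** The top and wrist cameras differed by up to about 3 mm on positions. I used the wrist camera, and the foot went in without any contact force.
- **Refused move:** One early move was refused because its rows lacked some keys; it moved nothing.
- **Not re-checked:** I did not re-measure the weight, jar and dish at the end. The arm's path passed well clear of them.

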